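# Set the shaker's speed selector by fingertip and start it

### The arm

A 6-joint arm with a two-finger parallel gripper is mounted at the origin on a cart in front of the work surface, level with it; the furniture and walls round the work are solid. World frame = base frame: x ahead of the robot, y to its left, z up, the work surface at z = 0. Lengths are in mm, angles in rad, forces in N, time in s.
With the tool pointing down it reaches from about 275 to 750 mm from the base axis. Payload 10.2 kg.
Tool frame: the origin (TCP) lies midway between the tips of the shut fingers; the grasp point (between the pads) lies 19 mm behind it; y points along the fingers, z is the direction in which the jaws open and shut, and the axes are right-handed (so a half turn about y gives the same grasp; the last joint's range is limited). The gripper opens to 85 mm and grips with 20 to 120 N. Pads are 22 mm wide; open, the fingers measure 114 mm over their backs; the gripper's body (76 mm by 85 mm) begins 54 mm behind the grasp point. The pads swing forward as they close: fully open they stand 13 mm farther back than shut.
Start: joints at [0.923, 0.313, 1.498, -0, 1.331, -0.223], TCP at [216.386, 478.339, 231.294] pointing down, gripper open.
Joint ranges: [-2.94, 2.94], [-0.97, 2.17], [0.19, 2.56], [-1.23, 4.37], [0.02, 3.11], [-2.88, 2.88]. Speed limits (rad/s): [2.39, 2.39, 3.01, 3.14, 3.14, 3.14].

### API

Orientations are given as a unit quaternion [w, x, y, z].
In Python, from rig import ctrl gives the robot as it stands.
- The arm moves only by the shell command python3 -m inch 'ROWS' [OPENING] [FORCE]. ROWS is JSON, one flat list of numbers, 6 for each row, row after row: the shift along the tool's x, y, z in cm, then the turn, a rotation vector about the tool's x, y, z in rad. A call has 1 to 8 rows; each row is the pose to reach, as a shift and turn from the pose commanded when the call began, along the tool's axes at that moment; what a row does not reach only later rows make up. A row lasts 1/12 s, in which the tool goes at most 41.7 mm and 7.16 degrees, less where a joint would pass 70% of its speed; a pose out of reach is approached as far as the arm can. A call with a gripper value outside its range is refused whole. OPENING is the gripper command: -1 is fully open, 1 is shut, values between are in proportion, set as the call begins (- or left out, the last holds). The fingers move at their own pace and stop on an object; FORCE is the grip in N (left out, the last holds). Time passes only in rows, so rows that repeat a pose let the fingers close. It gives the time, the measured TCP pose, the force and the opening at its end, in the units of the state.
- ctrl.sense(): the state, without advancing time (a new reading comes with each control period).
- ctrl.capture(name): name is "side" or "top" or "wrist"; returns the picture (480x640x3 uint8, red, green, blue); there is no depth.
- ctrl.get_calibration(name): a dict with "fx", "fy", "cx", "cy" (pixels), "world_to_cam" (4x4, takes a point from world to camera coordinates). Camera axes: x right, y down, z forward; pixel columns grow to the right and rows downward; lengths in mm; the calibration is good to about 2 mm. The wrist camera is an equidistant fisheye: a pixel r from the principal point sees the ray r / f radians off the axis. A picture is of the moment at which its call begins: read the wrist's pose just before it. get_calibration takes no time and is no camera call; for the wrist camera it gives the pose at the moment of the call.
- ctrl.finish_job(): hands the job in, once; it reports no verdict.
Trained networks look in the newest picture that a camera, given by its name, has taken for a name from the list of things; names that differ only in an ending like _2 or _b are one class to them, and where a whole thing is asked for, a point or a joint stands for the part that bears it (a point fixed in the world has none). Each returns a list of dicts, best first, with "score" (0 to 1); they miss things now and then, are a little off and sometimes report something else, mostly with a low value. They report only what shows in the picture. A call takes as long as a camera call. They do not tell look-alikes from the thing itself.
- ctrl.search_frame(thing, camera): "uv" ([column, row] in pixels, amid what is visible of it).
The state is a dict: "time_s": time; "joints": joint angles; "dq": joint speeds; "tau": joint torques, N m; "eef_pos": TCP position; "ee_rot": TCP orientation; "force": force on the tool from outside, world axes, zero at the start; "wrist_torque": the same for the moment, N m; "grip_width": opening from 0.0 (shut) to 1.0 (fully open).
Only numpy, scipy, OpenCV 4.12 (cv2) and the standard library are available. Lean on these libraries where they do the work, as an engineer would, in place of code of your own. Each camera call takes 0.05 s, during which the arm holds its last target.

### The job

Set the bench shaker to speed four and start it. With a fingertip, push the black pointer of the speed selector round clockwise, click by click, until it rests at the fourth white mark after the red off mark, without running past that mark; only then press the green button fully down, let it come up again and take the hand away. Do not grip or lift anything, leave the red button alone, and leave the jar in its cup and everything else on the bench where it stands.

Things in the scene. Friction and masses are not known exactly. Their poses are not given: they have to be found in the camera images.
- shaker: bench shaker, fixed to the bench: white console 170 mm deep (x) by 240 mm wide (y) with a flat level grey top face 55 mm above the bench, and behind it (+x) a low grey deck whose cup holds a jar. Origin on the bench under the middle of the console; x points away from the operator's side, y to the left, z up. The selector's axis stands on the face at (0, 45) mm; the two buttons are at (35, -75) and (-35, -75) mm, which is which varies; the jar's cup at (150, 0) mm
- dial_centre (a point): the point where the selector's axis meets the console's top face; axes as the shaker's. Seven marks lie round it at 58 mm, 30 degrees apart: the larger red off mark at +y of it (left), then going clockwise six white ones, the third at +x (away), the sixth at -y (right)
- red_mark (a point): the red off mark on the face, 11 mm across, where the pointer stands at joint value 0
- mark4 (a point): the fourth white mark clockwise from the red one, 8 mm across, 58 mm from the axis
- selector (a joint): angle of the selector in rad, 0 at the red off mark, growing clockwise seen from above; it clicks into rest every 0.524 rad (30 degrees), 2.094 at the fourth white mark; stops just outside 0 and 3.14. It starts at the off mark or the first or second white mark. Pushing it over a click takes about 4 to 5 N at 35 mm from the axis, hardest soon after leaving rest; once half way (0.26 rad) to the next rest it snaps forward by itself into that rest, ahead of the finger, and stays
- pointer: black pointer, the bar on top of the selector that turns with it: 10 mm thick, upright, from 15 mm behind the axis to 45 mm ahead of it, from 11.5 to 39.5 mm above the console face, with a white line on its top; under it a round hub 48 mm across rises to 11.5 mm above the face. Origin on the axis at the height of the face; x along the bar towards the mark it shows, z up. To turn it clockwise push its left side as seen looking along x (its +y side)
- pointer_tip (a point): top of the pointer's outer end, 45 mm from the axis and 39.5 mm above the face
- start (a joint): travel of the green start button in m: 0 up, 0.006 fully down; springs back; about 4 N holds it fully down
- start_top (a point): centre of the top of the green round start button (28 mm across, pressed straight down), 22 mm above the console face when up; round it a black collar 44 mm across, 12 mm high; the point moves with the button
- stop (a joint): travel of the red stop button in m, built like the green one; not to be pressed
- stop_top (a point): centre of the top of the red round stop button; 70 mm from the green one
- jar: clear jar with a yellow cap, 54 mm across, 75 mm tall, loose, standing in the cup on the shaker's deck, its underside 31 mm above the bench; origin at the centre of its underside
- stopwatch: black stopwatch, 70x58x18 mm, lying loose to the right; origin under its middle
- tape_roll: roll of masking tape, 82 mm across, 24 mm high, loose, to the left; origin under its middle
- log_book: blue notebook, 206x154x17 mm, loose, far right; origin under its middle
- weight: round slotted steel weight, 46 mm across, 28 mm high, loose, to the right, beside the scale; origin under its middle
- die_holder: small wooden block with two steel dies, 32x60x26 mm, loose, at the left; origin under its middle
- pen_red: red pen, 138 mm long, 12 mm high, loose, near the front edge; origin under its middle
There are look-alikes about, which are no part of the job. What is shaped like the jar but blue or orange is not meant.

How it is judged:
By the outcome, as a careful person would: the job done as asked, in the order asked, and still so for the second after the job is handed in, with the robot touching nothing.
It also fails if it takes over 48 s, if anything falls off the work surface, if the arm or the gripper's body presses on something with over 40 N, if the wrist force passes 120 N, or if a joint passes its speed limit or range.

## Working session

There is one attempt and no reset: what is moved stays moved. The work goes in short steps, Python scripts to look and compute and a shell command to move; the robot and the scene stay as the last step left them, time stands still between calls to the robot, and variables do not carry over. Pictures are saved under pics/ and viewed, and the job is handed in when it is done.

```bash
ls; mkdir -p pics; python3 - <<'E'
from rig import ctrl
import cv2
s=ctrl.sense();print(s)
for n in ["side","top","wrist"]:
    im=ctrl.capture(n);cv2.imwrite(f"pics/{n}0.png",im[:,:,::-1])
    c=ctrl.get_calibration(n);print(n,c)
    if n!="side":
        for t in ["dial_centre","pointer_tip","start_top","stop_top","red_mark","mark4","pointer","jar"]:
            try: print(t,[(r['uv'],round(r['score'],2)) for r in ctrl.search_frame(t,n)[:3]])
            except Exception as e: print(t,e)
E
```

```text
pics
{'time_s': 0.0, 'joints': array([ 9.22557367e-01,  3.13440573e-01,  1.49845620e+00,  3.69182628e-05,
        1.33105466e+00, -2.23400063e-01]), 'dq': array([-4.97431632e-04, -5.26083031e-04,  4.11624129e-06,  2.16789896e-03,
       -3.90348508e-04, -2.81494341e-05]), 'tau': array([-2.76454348e-04, -4.12270188e+01, -2.59737736e+01, -2.26101497e-04,
        4.12817331e-03,  1.62593147e-05]), 'eef_pos': array([216.22298546, 478.10337619, 230.73272359]), 'ee_rot': array([-0.69078268,  0.69164296, -0.1492935 ,  0.14886491]), 'force': array([-0.50166382,  0.02995893, -0.3913277 ]), 'wrist_torque': array([0.03876524, 0.07076349, 0.02370591]), 'grip_width': 0.9995762628694229}
side {'fx': 527.8424740475789, 'fy': 527.8424740475789, 'cx': 323.71345003249667, 'cy': 240.65435136560404, 'world_to_cam': array([[-1.17771975e-01, -9.92766766e-01,  2.33218702e-02,
         5.54270994e+01],
       [-6.15681233e-01,  5.45713197e-02, -7.86103422e-01,
         4.47136067e+02],
       [ 7.79144647e-01, -1.06939790e-01, -6.17654839e-01,
         1.62987696e+03],
       [ 0.00000000e+00,  0.00000000e+
[... 826 characters left out ...]
 [([277.3, 201.5], 0.9), ([233.5, 192.2], 0.85), ([321.9, 181.9], 0.84)]
wrist {'fx': 371.64829954431775, 'fy': 371.64829954431775, 'cx': 322.8947212722369, 'cy': 241.14640546456192, 'world_to_cam': array([[ 4.12808529e-01,  9.10816381e-01, -1.62423488e-03,
        -5.23499083e+02],
       [ 8.76819782e-01, -3.96916343e-01,  2.71375177e-01,
        -3.44785538e+01],
       [ 2.46528271e-01, -1.13450149e-01, -9.62472272e-01,
         3.79689281e+02],
       [ 0.00000000e+00,  0.00000000e+00,  0.00000000e+00,
         1.00000000e+00]])}
dial_centre [([123.0, 468.7], 0.57)]
pointer_tip []
start_top []
stop_top []
red_mark [([122.7, 470.5], 0.63)]
mark4 [([123.5, 471.4], 0.66)]
pointer []
jar []
```

```bash
python3 - <<'E'
import cv2
im=cv2.imread("pics/top0.png");cv2.imwrite("pics/top0c.png",cv2.resize(im[150:300,200:400],None,fx=4,fy=4,interpolation=cv2.INTER_CUBIC))
E
```

```text
(no output)
```

View pics/top0.png

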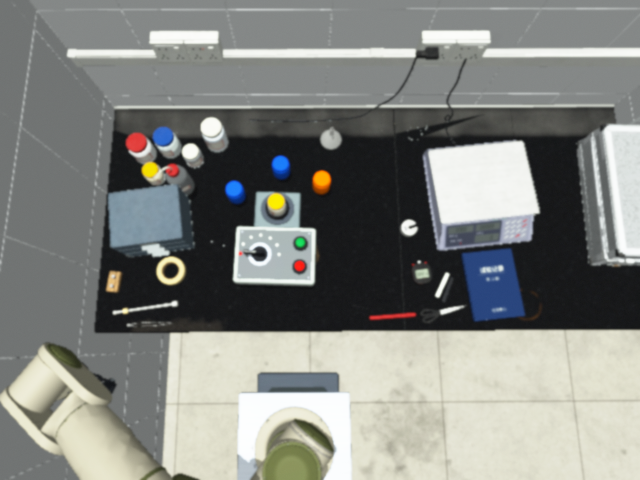

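View pics/side0.png

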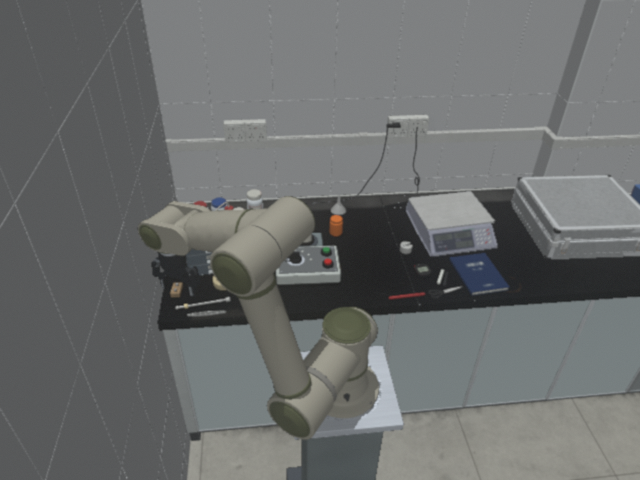

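```bash
sleep 1
```

```text
(no output)
```

View pics/top0c.png

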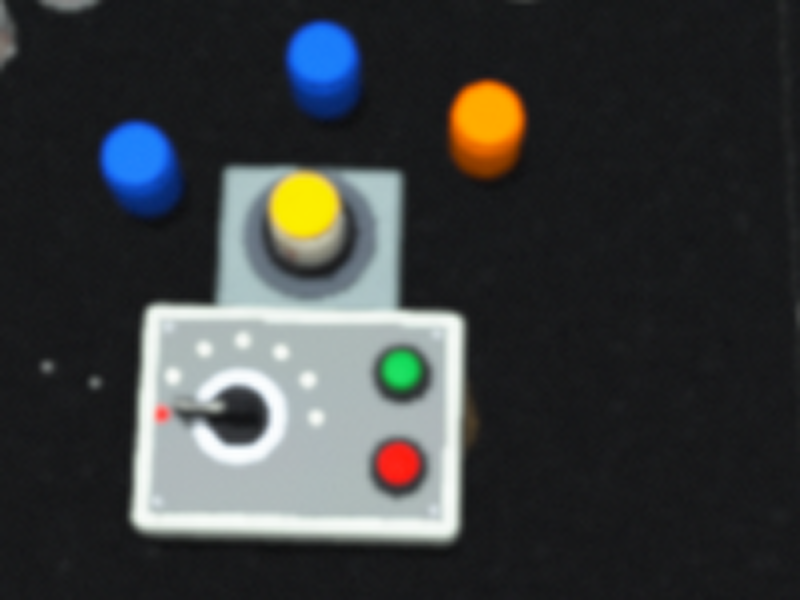

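The selector stands at the red off mark, with the pointer tip at about (244,251) in the top image. The green button is at the back, near (300,242), and the red one at the front, near (299,266). Next I'll localise by blobs.

```bash
cat > h.py <<'E'
import numpy as np, cv2
from rig import ctrl
from scipy.spatial.transform import Rotation as R
def ray(cal,uv,fish):
    x=(uv[0]-cal['cx'])/cal['fx'];y=(uv[1]-cal['cy'])/cal['fy']
    if fish:
        r=np.hypot(x,y); d=np.array([x/r*np.sin(r),y/r*np.sin(r),np.cos(r)]) if r>1e-9 else np.array([0,0,1.])
    else: d=np.array([x,y,1.])
    M=cal['world_to_cam'];Rm=M[:3,:3];return -Rm.T@M[:3,3],Rm.T@d
def at_z(cal,uv,z,fish=False):
    o,d=ray(cal,uv,fish);return o+d*(z-o[2])/d[2]
def tool():
    s=ctrl.sense();q=s['ee_rot'];return s,R.from_quat([q[1],q[2],q[3],q[0]]).as_matrix()
def fit(known,world):
    A=np.array(known,float);B=np.array(world,float)[:,:2];a=A.mean(0);b=B.mean(0)
    H=(A-a).T@(B-b);t=np.arctan2(H[0,1]-H[1,0],H[0,0]+H[1,1]);c,s=np.cos(t),np.sin(t)
    Rm=np.array([[c,-s],[s,c]]);T=b-Rm@a;res=B-(A@Rm.T+T);return Rm,T,t,res
E
python3 - <<'E'
from h import *
cal=ctrl.get_calibration("top")
px={ 'red':(161,413),'m1':(172,376),'m2':(204,349),'m3':(243,340),'m4':(281,352),'m5':(308,380),'m6':(316,417)}
K=[];W=[]
for i,(n,p) in enumerate(px.items()):
    a=np.radians(90-30*i);K.append((58*np.cos(a),45+58*np.sin(a)));W.append(at_z(cal,(200+(p[0]+.5)/4-.5,150+(p[1]+.5)/4-.5),55))
for k,p in (((35,-75),(402,370)),((-35,-75),(398,465))):
    K.append(k);W.append(at_z(cal,(200+(p[0]+.5)/4-.5,150+(p[1]+.5)/4-.5),77))
Rm,T,t,res=fit(K,W);print(T,np.degrees(t),res.round(1).tolist())
print("dial",T+Rm@[0,45],"green",T+Rm@[35,-75])
s,M=tool();print(M.round(3))
E
```

```text
[547.68453168  57.44494618] -2.421335981670059 [[0.1, -0.2], [-0.4, 1.3], [-0.1, -0.1], [0.2, 0.1], [-0.2, 0.0], [0.3, -0.1], [1.4, 0.2], [-0.2, -0.7], [-1.1, -0.6]]
dial [549.58567851 102.4047687 ] green [579.48470448 -18.9667611 ]
[[ 0.911 -0.     0.412]
 [-0.412  0.     0.911]
 [-0.    -1.    -0.   ]]
```

```bash
python3 -m inch '[4,0,-1.7,0,-0.05,0, 8,0,-3.4,0,-0.1,0, 12,0,-5.1,0,-0.15,0, 16,0,-6.9,0,-0.2,0, 20,0,-8.6,0,-0.25,0, 24,0,-10.3,0,-0.3,0, 28,0,-12,0,-0.35,0, 30,0,-12.9,0,-0.382,0]' 1 40; python3 - <<'E'
from h import *
s,M=tool();print(s['time_s'],s['eef_pos'],M.round(3))
cal=ctrl.get_calibration("wrist");o,d=ray(cal,(cal['cx'],cal['cy']),True)
print("cam off tool",M.T@(o-s['eef_pos']),M.T@d)
print("to goal tool(cm)",M.T@(np.array([527.1,138.4,210])-s['eef_pos'])/10)
E
```

```text
time_s: 1.62
eef_pos: [438.1, 234.9, 231.4]
ee_rot: [-0.707, 0.707, -0.014, 0.015]
force: [-0.2, 1.2, 0.0]
grip_width: 0.0
1.6167 [438.060257   234.91104255 231.44581849] [[ 0.999  0.001  0.041]
 [-0.041 -0.     0.999]
 [ 0.001 -1.    -0.   ]]
cam off tool [ -69.76734582 -142.66619676   -0.63417345] [ 0.27091031  0.96260395 -0.00111488]
to goal tool(cm) [ 9.29329878  2.15030454 -9.27548334]
```

```bash
python3 -m inch '[2.5,0.4,-2.5,0,0,0, 5,0.8,-5,0,0,0, 7.5,1.4,-7.5,0,0,0, 9.3,2.15,-9.3,0,0,0, 9.3,2.15,-9.3,0,0,0, 9.3,2.15,-9.3,0,0,0]'; python3 - <<'E'
from h import *
cal=ctrl.get_calibration("wrist");im=ctrl.capture("wrist");cv2.imwrite("pics/w1.png",im[:,:,::-1])
np.save("w1cal.npy",cal,allow_pickle=True)
s,M=tool();print(s['eef_pos'])
for t in ["dial_centre","pointer_tip","start_top","stop_top","red_mark","mark4"]:
    print(t,[(r['uv'],round(r['score'],2)) for r in ctrl.search_frame(t,"wrist")[:2]])
E
```

```text
time_s: 2.12
eef_pos: [525.7, 139.5, 209.2]
ee_rot: [0.707, -0.707, 0.016, -0.015]
force: [-0.2, -0.1, -0.2]
grip_width: -0.002
[525.29426708 140.37300709 209.69369803]
dial_centre [([242.6, 236.3], 0.58)]
pointer_tip [([287.4, 257.9], 0.93), ([243.0, 239.4], 0.34)]
start_top [([145.7, 298.2], 0.92), ([639.0, 171.8], 0.49)]
stop_top [([138.5, 218.0], 0.96)]
red_mark [([240.2, 237.2], 0.67)]
mark4 [([284.3, 256.3], 0.65), ([241.3, 239.5], 0.57)]
```

View pics/w1.png

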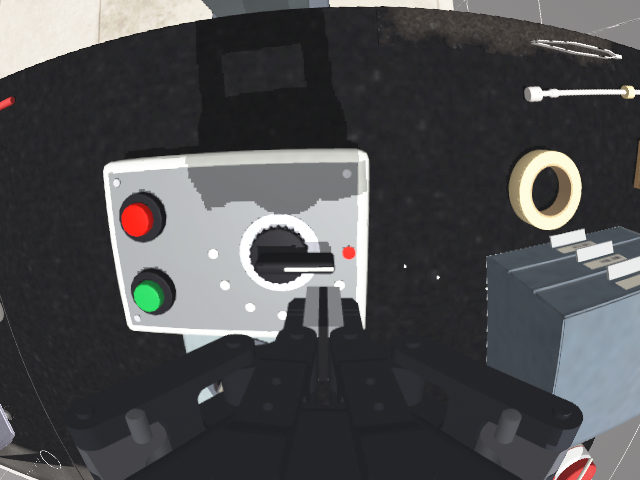

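The wrist view shows the pointer lying from the hub at (280,255) to the red mark at (349,253), so the selector is at off. White marks 3–6 are at about (282,316), (250,307), (225,285) and (213,254). The red button is at (136,219) and the green one at (147,297).

```bash
python3 - <<'E'
from h import *
cal=np.load("w1cal.npy",allow_pickle=True).item()
im=cv2.imread("pics/w1.png")
def cen(p,mask,r=7):
    x,y=p;sub=mask[y-r:y+r+1,x-r:x+r+1].astype(float)
    yy,xx=np.mgrid[-r:r+1,-r:r+1];return (x+(sub*xx).sum()/sub.sum(),y+(sub*yy).sum()/sub.sum())
hsv=cv2.cvtColor(im,cv2.COLOR_BGR2HSV)
white=(im.min(2)>225);red=((hsv[...,0]<10)|(hsv[...,0]>170))&(hsv[...,1]>120)&(hsv[...,2]>80)
green=(hsv[...,0]>40)&(hsv[...,0]<85)&(hsv[...,1]>100)
K=[];W=[];
for i,p,m in ((0,(349,253),red),(1,(340,285),white),(3,(282,316),white),(4,(250,307),white),(5,(225,285),white),(6,(213,254),white)):
    c=cen(p,m);a=np.radians(90-30*i);K.append((58*np.cos(a),45+58*np.sin(a)));W.append(at_z(cal,c,55,True));print(i,c)
Rm,T,t,res=fit(K,W);print(T,np.degrees(t),res.round(1).tolist())
print("dial",T+Rm@[0,45],"green",T+Rm@[35,-75],"red",T+Rm@[-35,-75])
for uv in ((145.7,298.2),(138.5,218)): print("btn",at_z(cal,uv,77,True))
D=T+Rm@[0,45]
tip=at_z(cal,(333,269),94.5,True);print("tip",tip[:2]-D, D)
s,M=tool();P=np.r_[D+Rm@[-24,35],74];print(s['eef_pos'],M.round(3).tolist(),"to pre cm",M.T@(P-s['eef_pos'])/10)
E
```

```text
0 (np.float64(348.42063492063494), np.float64(252.33333333333334))
1 (np.float64(339.5735294117647), np.float64(284.3529411764706))
3 (np.float64(281.65), np.float64(315.03333333333336))
4 (np.float64(249.6), np.float64(307.04285714285714))
5 (np.float64(224.5), np.float64(285.0))
6 (np.float64(212.75324675324674), np.float64(253.63636363636363))
[546.58932116  55.46345488] -1.9226192699482485 [[-0.1, 0.4], [-0.2, 0.8], [0.1, -0.6], [0.1, -0.3], [0.1, -0.1], [-0.0, -0.2]]
dial [548.09905944 100.43812209] green [579.05338742 -20.66856468] red [509.09279399 -18.32008291]
btn [578.19002926 -20.25446899  77.        ]
btn [506.41827955 -12.74395942  77.        ]
tip [ 1.70073127 44.42936307] [548.09905944 100.43812209]
[525.17615824 140.94949039 210.16069196] [[0.999, 0.001, 0.042], [-0.042, 0.0, 0.999], [0.001, -1.0, 0.0]] to pre cm [ 0.0233732  13.61605165 -0.47264492]
```

```bash
python3 -m inch '[0,3,-0.4,0,0,0, 0,6,-0.4,0,0,0, 0,9,-0.4,0,0,0, 0,11.5,-0.4,0,0,0, 0,12.8,-0.4,0,0,0, 0,13.6,-0.4,0,0,0, 0,13.6,-0.4,0,0,0, 0,13.6,-0.4,0,0,0]'; python3 - <<'E'
from h import *
cal=ctrl.get_calibration("wrist");im=ctrl.capture("wrist");cv2.imwrite("pics/w2.png",im[:,:,::-1])
s,M=tool();print(s['eef_pos'],s['force'],M.round(3).tolist())
d=s['eef_pos'][:2]-[548.3,100.8]
print(M[:2,[0,2]].T@d)
E
```

```text
time_s: 3.13
eef_pos: [525.6, 136.5, 74.5]
ee_rot: [0.707, -0.707, 0.015, -0.015]
force: [-0.4, -0.2, -0.2]
grip_width: -0.001
[525.92766944 136.46672133  74.92621704] [-0.48371996  0.38865391  0.62739339] [[0.999, 0.002, 0.043], [-0.043, 0.0, 0.999], [0.002, -1.0, 0.0]]
[-23.86908518  34.68286884]
```

View pics/w2.png

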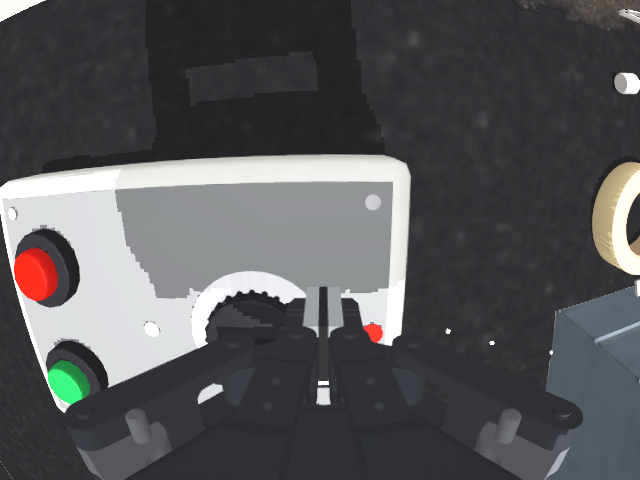

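```bash
python3 -m inch '[0.5,0,0,0,0,0, 0.8,0,0,0,0,0, 1.109,0,0.126,0,0.087,0, 1.427,0,0.225,0,0.175,0, 1.687,0,0.284,0,0.244,0, 1.884,0,0.316,0,0.297,0, 2.083,0,0.338,0,0.349,0, 2.083,0,0.338,0,0.349,0]'; python3 - <<'E'
from h import *
im=ctrl.capture("wrist");cv2.imwrite("pics/w3.png",im[:,:,::-1])
im=ctrl.capture("top");cv2.imwrite("pics/t3.png",cv2.resize(im[200:300,220:320,::-1],None,fx=5,fy=5,interpolation=cv2.INTER_CUBIC))
s,M=tool();print(s['eef_pos'],s['force'],M.round(3).tolist())
d=s['eef_pos'][:2]-[548.3,100.8]
print(M[:2,[0,2]].T@d)
E
```

```text
time_s: 3.85
eef_pos: [547.1, 138.7, 74.4]
ee_rot: [0.694, -0.693, 0.138, -0.139]
force: [-0.0, 0.3, 0.2]
grip_width: -0.001
[546.61236403 138.73692166  74.13924905] [-0.30464848 -0.12278494 -0.79839696] [[0.925, 0.001, 0.38], [-0.38, 0.0, 0.925], [0.001, -1.0, 0.0]]
[-15.99265665  34.44260549]
```

View pics/w3.png

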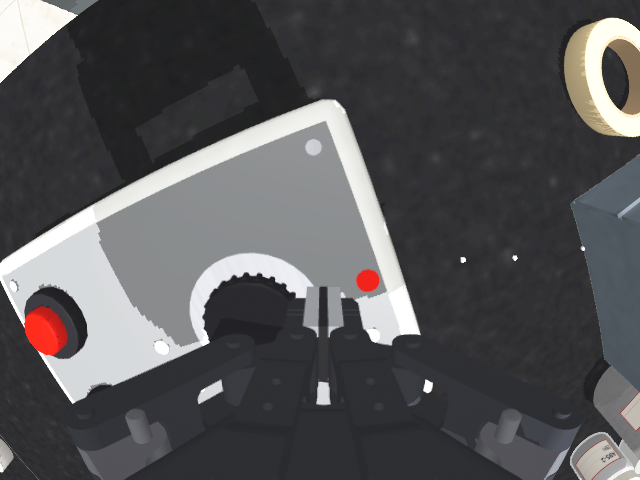

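View pics/t3.png

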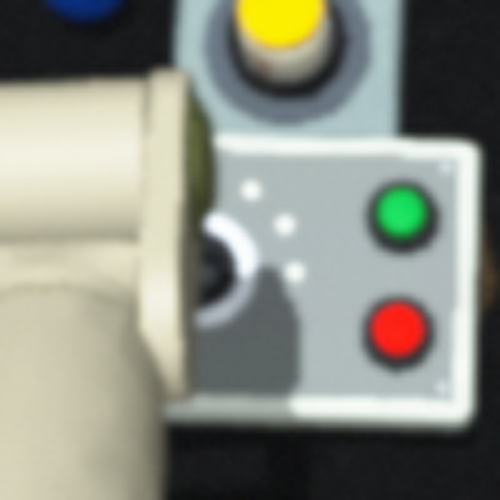

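```bash
python3 -m inch '[0.307,0,0.126,0,0.087,0, 0.623,0,0.225,0,0.175,0, 0.947,0,0.296,0,0.262,0, 1.276,0,0.339,0,0.349,0, 1.276,0,0.339,0,0.349,0, 1.276,0,0.339,0,0.349,0]'; python3 - <<'E'
from h import *
s,M=tool();print(s['eef_pos'],s['force'],M.T@s['force'],s['wrist_torque'])
d=s['eef_pos'][:2]-[548.3,100.8]
print(M[:2,[0,2]].T@d)
E
```

```text
time_s: 4.45
eef_pos: [559.4, 137.1, 73.9]
ee_rot: [0.66, -0.66, 0.255, -0.255]
force: [-0.8, 0.7, 0.0]
grip_width: 0.003
[559.38839372 137.09846921  73.92363167] [-0.78620799  0.73483319  0.0130419 ] [-1.07604022 -0.0131312   0.0154252 ] [0.20725164 0.01727568 0.03928604]
[-16.19470269  34.32583417]
```

```bash
python3 -m inch '[0.183,0,0.079,0,0.052,0, 0.183,0,0.079,0,0.052,0]'; python3 - <<'E'
from h import *
s,M=tool();print(s['eef_pos'],s['force'],M.T@s['force'],s['wrist_torque'])
im=ctrl.capture("side");cv2.imwrite("pics/s4.png",cv2.resize(im[200:300,240:370,::-1],None,fx=6,fy=6,interpolation=cv2.INTER_CUBIC))
E
```

```text
time_s: 4.62
eef_pos: [561.3, 136.4, 73.9]
ee_rot: [0.652, -0.652, 0.272, -0.273]
force: [0.3, 1.1, 0.2]
grip_width: -0.003
[561.31449957 136.35588362  73.90939624] [0.31102178 1.09012364 0.22333188] [-0.55692713 -0.22322286  0.98741326] [ 0.08940724  0.00341603 -0.01969499]
```

View pics/s4.png

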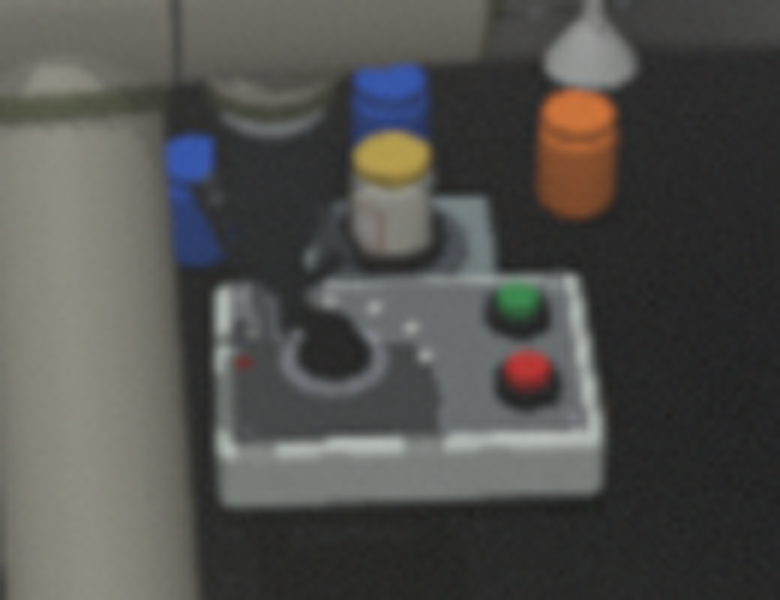

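```bash
python3 -m inch '[-0.8,0,0,0,0,0, -0.8,-2,0,0,0,0, -0.8,-6,0,0,0,0, -0.8,-10,0,0,0,0, -0.8,-12,0,0,0,0, -0.8,-12,0,0,0,0]'; python3 - <<'E'
from h import *
cal=ctrl.get_calibration("wrist");im=ctrl.capture("wrist");cv2.imwrite("pics/w5.png",im[:,:,::-1]);np.save("w5cal.npy",cal,allow_pickle=True)
E
```

```text
time_s: 5.17
eef_pos: [557.0, 142.6, 199.0]
ee_rot: [0.654, -0.651, 0.269, -0.275]
force: [0.6, 0.2, 1.0]
grip_width: -0.0
```

View pics/w5.png

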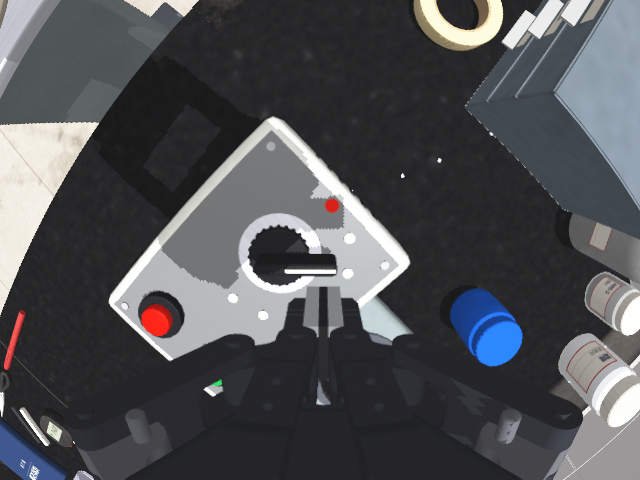

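```bash
cat >> h.py <<'E'
def ang(cal,a,b,y0=-2.1):
    p=at_z(cal,a,94.5,True)[:2];q=at_z(cal,b,94.5,True)[:2];v=q-p
    return 90+y0-np.degrees(np.arctan2(v[1],v[0])),p,q
E
python3 - <<'E'
from h import *
cal=np.load("w5cal.npy",allow_pickle=True).item()
print(ang(cal,(286,272),(336,270.5)))
c=np.load("w1cal.npy",allow_pickle=True).item();print(ang(c,(284,270),(333,268.5)))
s,M=tool();print(s['eef_pos']);d=s['eef_pos'][:2]-[548.3,100.8]
print(M[:2,[0,2]].T@d)
E
```

```text
(np.float64(41.37490369227984), array([554.81992944, 106.39052416]), array([579.29384582, 132.20328512]))
(np.float64(-1.4955218026095878), array([549.0260132 , 108.65465448]), array([549.40823015, 144.88194146]))
[556.03992548 142.43638157 195.89215368]
[-24.15026048  34.78876404]
```

```bash
python3 -m inch '[0,4,0,0,0,0, 0,8,0,0,0,0, 0,11,0,0,0,0, 0,12,0,0,0,0, 0.5,12,0,0,0,0, 0.8,12,0,0,0,0, 1.045,12,0.103,0,0.07,0, 1.232,12,0.17,0,0.122,0]'; python3 -m inch '[0,0,0,0,0,0, 0,0,0,0,0,0]'; python3 - <<'E'
from h import *
s,M=tool();print(s['eef_pos'],M.T@s['force'])
d=s['eef_pos'][:2]-[548.3,100.8]
print(M[:2,[0,2]].T@d,-np.degrees(np.arctan2(M[1,0],M[0,0]))-2.1)
E
```

```text
time_s: 5.88
eef_pos: [567.0, 134.2, 76.1]
ee_rot: [0.635, -0.633, 0.312, -0.314]
force: [0.2, -1.4, 0.3]
grip_width: 0.005
time_s: 6.05
eef_pos: [566.5, 134.4, 75.5]
ee_rot: [0.635, -0.634, 0.311, -0.313]
force: [-0.1, 0.6, 0.2]
grip_width: -0.001
[566.47455078 134.35293993  75.47510334] [-0.55084309 -0.20713174  0.29479808]
[-15.44486112  34.89365573] 50.21845265808832
```

```bash
python3 -m inch '[0.307,0,0.126,0,0.087,0, 0.623,0,0.225,0,0.175,0, 0.947,0,0.296,0,0.262,0, 1.276,0,0.339,0,0.349,0, 1.608,0,0.353,0,0.436,0, 1.939,0,0.338,0,0.524,0, 1.939,0,0.338,0,0.524,0, 1.939,0,0.338,0,0.524,0]';  python3 - <<'E'
from h import *
s,M=tool();print(s['eef_pos'],M.T@s['force'])
d=s['eef_pos'][:2]-[548.3,100.8]
print(M[:2,[0,2]].T@d,-np.degrees(np.arctan2(M[1,0],M[0,0]))-2.1)
E
python3 -m inch '[-0.8,0,0,0,0,0, -0.8,-2,0,0,0,0, -0.8,-6,0,0,0,0, -0.8,-10,0,0,0,0, -0.8,-12,0,0,0,0, -0.8,-12,0,0,0,0]'; python3 - <<'E'
from h import *
cal=ctrl.get_calibration("wrist");im=ctrl.capture("wrist");cv2.imwrite("pics/w6.png",im[:,:,::-1]);np.save("w6cal.npy",cal,allow_pickle=True)
E
```

```text
time_s: 6.72
eef_pos: [580.2, 121.2, 74.5]
ee_rot: [0.533, -0.532, 0.465, -0.465]
force: [0.2, 0.6, -0.1]
grip_width: -0.001
[580.24746911 121.15904443  74.45954373] [-0.55587534  0.11014505  0.24420256]
[-15.85328484  34.40644828] 80.13059491998104
time_s: 7.22
eef_pos: [580.6, 130.0, 199.4]
ee_rot: [0.535, -0.53, 0.463, -0.468]
force: [1.4, -0.5, 1.3]
grip_width: 0.001
```

View pics/w6.png

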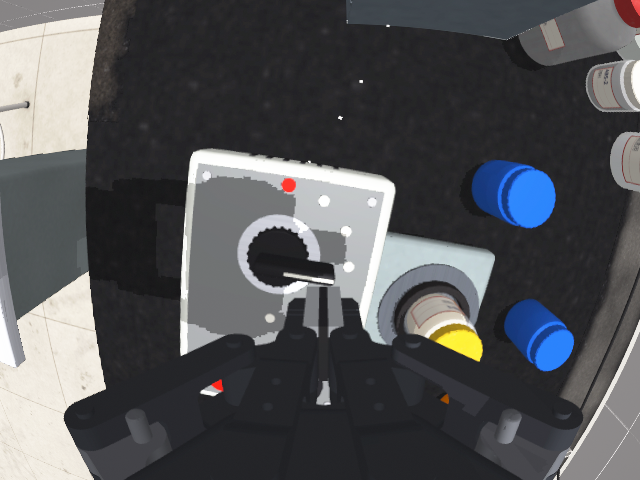

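```bash
python3 - <<'E'
from h import *
cal=np.load("w6cal.npy",allow_pickle=True).item()
print(ang(cal,(284,274),(333,282)))
E
```

```text
(np.float64(90.20325241112941), array([556.24892456, 100.29736687]), array([591.80491344,  98.86726923]))
```

```bash
python3 -m inch '[0,4,0,0,0,0, 0,8,0,0,0,0, 0,11,0,0,0,0, 0,12,0,0,0,0, 0.8,12,0,0,0,0, 1.107,12,0.126,0,0.087,0, 1.423,12,0.225,0,0.175,0, 1.423,12,0.225,0,0.175,0]'; python3 -m inch '[0.307,0,0.126,0,0.087,0, 0.623,0,0.225,0,0.175,0, 0.882,0,0.285,0,0.244,0, 1.02,0,0.308,0,0.279,0, 1.144,0,0.326,0,0.314,0, 1.144,0,0.326,0,0.314,0, 1.144,0,0.326,0,0.314,0]';  python3 - <<'E'
from h import *
s,M=tool();print(s['eef_pos'],M.T@s['force'])
d=s['eef_pos'][:2]-[548.3,100.8]
print(M[:2,[0,2]].T@d,-np.degrees(np.arctan2(M[1,0],M[0,0]))-2.1)
E
python3 -m inch '[-0.8,0,0,0,0,0, -0.8,-2,0,0,0,0, -0.8,-6,0,0,0,0, -0.8,-10,0,0,0,0, -0.8,-12,0,0,0,0, -0.8,-12,0,0,0,0]'; python3 - <<'E'
from h import *
cal=ctrl.get_calibration("wrist");im=ctrl.capture("wrist");cv2.imwrite("pics/w7.png",im[:,:,::-1]);np.save("w7cal.npy",cal,allow_pickle=True)
E
```

```text
time_s: 7.93
eef_pos: [583.8, 115.1, 75.2]
ee_rot: [-0.489, 0.488, -0.511, 0.512]
force: [-0.3, 3.1, -1.8]
grip_width: 0.003
time_s: 8.52
eef_pos: [586.4, 103.5, 75.0]
ee_rot: [-0.405, 0.404, -0.58, 0.581]
force: [0.7, -0.6, -0.4]
grip_width: 0.004
[586.37463222 103.51083943  74.97104995] [0.37992171 0.44831131 0.83302746]
[-15.7414927   34.77393811] 108.18283048898603
time_s: 9.02
eef_pos: [590.6, 111.9, 199.6]
ee_rot: [-0.407, 0.401, -0.578, 0.582]
force: [0.2, -0.3, 0.0]
grip_width: -0.004
```

View pics/w7.png

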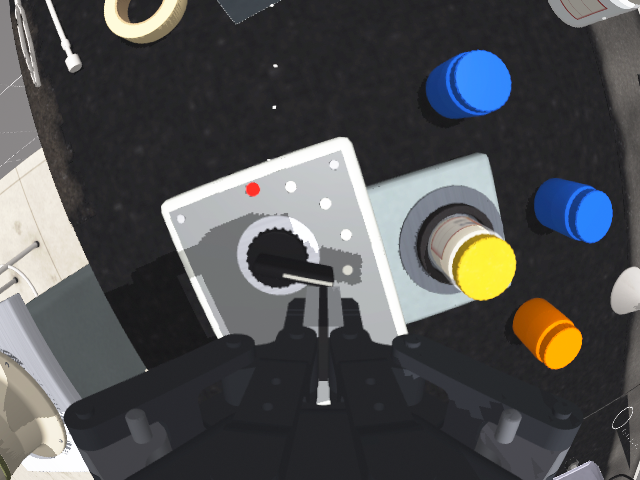

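```bash
python3 - <<'E'
from h import *
cal=np.load("w7cal.npy",allow_pickle=True).item()
print(ang(cal,(284,275),(332,284.5)), at_z(cal,(347.5,270),55,True))
s,M=tool();print(s['eef_pos'],M.round(3).tolist(),s['joints'].round(2))
P=np.array([578.8,-20.3,130]);print((M.T@(P-s['eef_pos'])/10))
E
```

```text
(np.float64(120.34399958119664), array([555.25952185,  96.14121308]), array([584.9432866 ,  77.27133166])) [596.92087899  69.16964283  55.        ]
[589.59132062 111.80563736 196.39186732] [[-0.348, 0.005, 0.938], [-0.938, -0.0, -0.348], [-0.002, -1.0, 0.005]] [-0.01  0.5   1.31 -0.    1.32  0.35]
[12.77302253  6.63439205  3.54923349]
```

The pointer rests at 120°, on mark 4. Next is the green button.

```bash
python3 -m inch '[3,0,0.9,0,0,0, 6,1,1.8,0,0,0, 9,3,2.6,0,0,0, 12,5,3.4,0,0,0, 12.8,6.6,3.55,0,0,0, 12.8,6.6,3.55,0,0,0, 12.8,6.6,3.55,0,0,0]'; python3 - <<'E'
from h import *
cal=ctrl.get_calibration("wrist");im=ctrl.capture("wrist");cv2.imwrite("pics/w8.png",im[:,:,::-1])
print([(r['uv'],r['score'],at_z(cal,r['uv'],77,True)) for r in ctrl.search_frame("start_top","wrist")])
s,M=tool();print(s['eef_pos']);P=np.array([578.8,-20.3,78]);print((M.T@(P-s['eef_pos'])/10))
E
```

```text
time_s: 9.65
eef_pos: [576.6, -20.7, 126.7]
ee_rot: [0.403, -0.404, 0.582, -0.58]
force: [-0.1, 0.4, 0.3]
grip_width: -0.001
[([327.4, 260.8], 0.59, array([578.91772864, -19.12172471,  77.        ]))]
[577.59418938 -20.02542476 128.45419215]
[-0.01476554  5.04551885  0.11861829]
```

View pics/w8.png

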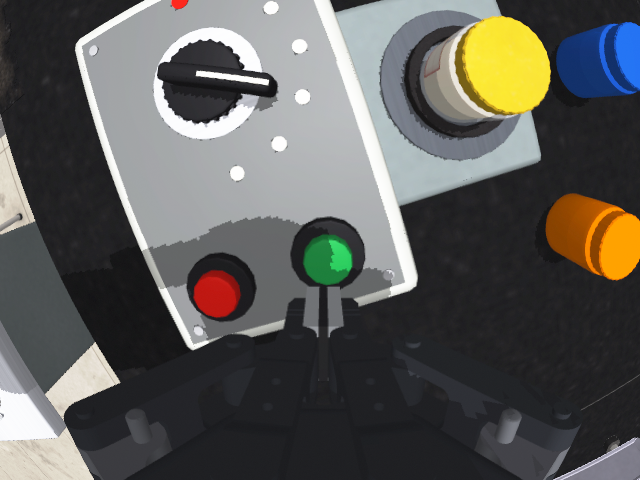

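The pointer's line runs towards mark 4 at (302,97), with the green button at (327,260) directly beneath the fingertips. Now I'll press it.

```bash
python3 -m inch '[0,2.5,0.1,0,0,0, 0,4,0.1,0,0,0, 0,4.8,0.1,0,0,0, 0,5.3,0.1,0,0,0, 0,5.6,0.1,0,0,0, 0,5.8,0.1,0,0,0, 0,5.8,0.1,0,0,0, 0,5.8,0.1,0,0,0]'; python3 -c "
from rig import ctrl
s=ctrl.sense();print(s['eef_pos'],s['force'])"
```

```text
time_s: 10.42
eef_pos: [578.6, -21.1, 71.1]
ee_rot: [-0.404, 0.403, -0.58, 0.581]
force: [-1.6, 2.5, 4.0]
grip_width: 0.001
[578.62185519 -21.05985023  71.06974309] [-1.60995971  2.46479879  3.99064353]
```

```bash
python3 -m inch '[0,0.1,0,0,0,0, 0,0.2,0,0,0,0, 0,0.2,0,0,0,0, 0,0.2,0,0,0,0]'; python3 -c "
from rig import ctrl
s=ctrl.sense();print(s['eef_pos'],s['force'])"
```

```text
time_s: 10.75
eef_pos: [578.8, -21.1, 70.7]
ee_rot: [-0.404, 0.403, -0.58, 0.581]
force: [-8.7, 3.3, 21.4]
grip_width: 0.003
[578.77095369 -21.11499946  70.74816779] [-8.69644515  3.32963169 21.41012379]
```

The force is 21 N and the TCP has stopped at 70.7 mm, so the button is on its stop. I'll release and rise.

```bash
python3 -m inch '[0,-0.4,0,0,0,0, 0,-1,0,0,0,0, 0,-2.5,0,0,0,0, 0,-5,0,0,0,0, 0,-8,0,0,0,0, 0,-12,0,0,0,0, 0,-14,0,0,0,0, 0,-14,0,0,0,0]'; python3 - <<'E'
from h import *
im=ctrl.capture("wrist");cv2.imwrite("pics/w9.png",im[:,:,::-1])
print(ctrl.sense()['force'])
E
```

```text
time_s: 11.42
eef_pos: [580.0, -22.0, 213.4]
ee_rot: [-0.405, 0.401, -0.578, 0.584]
force: [-1.1, 0.3, 0.3]
grip_width: 0.0
[-0.77664932 -0.48184163 -0.43454898]
```

View pics/w9.png

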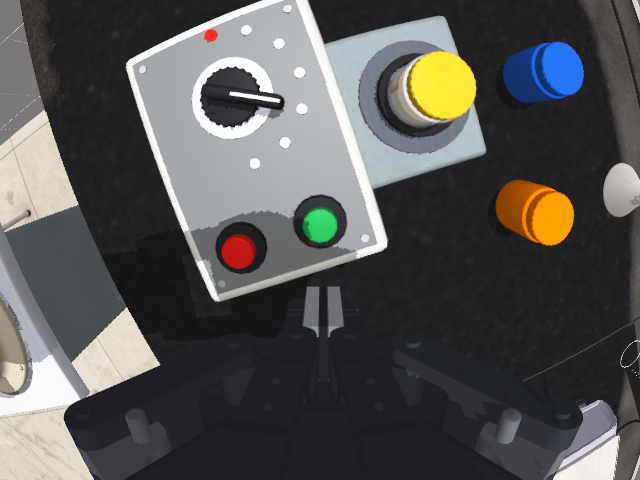

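The pointer shows the fourth white mark at (302,109). The green button at (321,226) is up, the jar stands in its cup, and the hand is clear, so I'll hand in.

```bash
python3 -c "
from rig import ctrl
print(ctrl.finish_job(), ctrl.sense()['time_s'])"
```

```text
the job is handed in; nothing more can be done
the job is handed in; nothing more can be done
```

The shaker is set to speed four and was started, and the job is handed in; `finish_job` reported no verdict. The last arm move ended at about 11.4 s of the 48 s allowed.

- **Selector:** I pushed the pointer clockwise from the off mark with the shut fingertips. I stopped pushing at about 108°, and it snapped ahead into the fourth mark. The wrist camera measured it at 120.3°, where 120° is the fourth mark, before I pressed green.
- **Green button:** I pressed it until the fingertips stopped at 70.7 mm with 21 N on the wrist, about 6 mm below its raised height. I then lifted the hand to about 213 mm.
- **Last picture:** It shows the pointer still on mark 4, the green button apparently up again, and the jar in its cup. The fingers were clear, with about 1 N on the wrist. I did not take a final top-camera picture to check the loose things elsewhere on the bench. The arm did not go near them low down.
- **Unexpected reading:** When I looked partway through the second click, the pointer was at about 41–43° instead of at a rest. The next push carried it on, and it read 90.2° at the third mark.

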